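Close the caddy gate past its spring catch

TASK

Close the green gate of the wooden caddy: press the flat brass spring catch down with the fingertips and keep it held down while you push the gate over it towards the blue spoon rest, until the gate is fully home against its stops. Then let go and stand clear, so that the catch springs fully up behind the gate and locks it. Only press and push: lift nothing, and leave the spoon rest, the dish scrubber and the lid lifter where they are.

Things in the scene. Friction and masses are not known exactly. Their poses are not given: they have to be found in the camera images.
- caddy: Fixed wooden caddy, 290 mm long (x -120 to +170), 146 wide, base board 14 thick. Origin on the counter below the rear edge of the catch's cross piece. +x: closing direction of the gate, from the end with the brass strip to the bay with the spoon rest; z up. Side walls at y = +-65 mm, tops 36 above the counter; steel lips inside hold the gate down (102 clear). Rear bar at x -120 to -108, 12 high.
- gate: Loose green gate captive in the caddy's channels, waxed, slides easily along the caddy's x only. Origin under its middle, on the base board; axes as the caddy's. Green board: x = -8 to +8 mm, 98 wide, top 44 above the origin. Side runners (y = +-52 mm, 10 high) reach 60 behind and 40 ahead. In the caddy's frame its origin starts at x = -43 to -13 mm and is at +25 mm when fully home.
- gate_push (a point): Middle of the green board's rear face, the face to push towards +x, 31 mm above the base board. Here the face spans 18 to 44 mm above the base board, over an archway 44 mm wide through which the catch's strip runs. Beside the archway the legs reach down to 6 mm above the base board; they strike the cross piece of a raised catch (gate then stops at caddy x = -8 mm).
- catch (a joint): Travel of the brass spring catch: 0 = fully up, 0.011 m = fully down. About 4 N starts it, 10 N holds it fully down; let go, it springs up. The gate passes over it only when it is down more than 8 mm. Pressing anywhere on it lowers it all, level. With the gate home its cross piece rises 3 mm behind the gate's legs.
- catch_top (a point): On the catch's flat top, centre line of its strip, 50 mm behind the caddy's origin; moves with it. The catch is a flat T of one height: strip 36 mm wide, caddy x = -95 to 0; cross piece 84 mm wide, x = 0 to 14. Top 28 mm above the counter when up, 17 mm when fully down. A fingertip can slide along it all the way, on over the cross piece.
- spoon_rest: Blue ceramic spoon rest, dish 80 mm across and 16 mm high with a stub handle, loose in the caddy's bay. Leave alone. Origin under its middle.
- scrubber: Round orange and white plastic dish scrubber, 60 mm across, 63 mm high, standing on the counter to the right (-y) of the caddy. Leave alone. Origin under its middle.
- lid_lifter: Steel lid lifter of 10 mm rod, 230 mm long, lying on the counter to the left (+y) of the caddy. Leave alone. Origin under the middle of its shaft, x along the shaft.
Not all that is in view belongs to the job. Of the things shaped like the gate, the green one is meant.

How it is judged:
By the outcome, as a careful person would: the job done as asked, in the order asked, and still so for the second after the job is handed in, with the robot touching nothing.
It also fails if it takes over 35 s, if anything falls off the work surface, if the arm or the gripper's body presses on something with over 40 N, if the wrist force passes 120 N, or if a joint passes its speed limit or range.

ROBOT

A 6-joint arm with a two-finger parallel gripper is mounted at the origin on the work surface. World frame = base frame: x ahead of the robot, y to its left, z up, the work surface at z = 0. Lengths are in m, angles in degrees, forces in N, time in s.
With the tool pointing down it reaches from about 0.35 to 0.925 m from the base axis. Payload 6.4 kg.
Tool frame: the origin (TCP) lies midway between the tips of the shut fingers; the grasp point (between the pads) lies 19 mm behind it; z points along the fingers, y is the line along which they close (so a half turn about z gives the same grasp; the last joint's range is limited). The gripper opens to 85 mm and grips with 20 to 120 N. Pads are 22 mm wide; open, the fingers measure 114 mm over their backs; the gripper's body (76 mm by 85 mm) begins 54 mm behind the grasp point. The pads swing forward as they close: fully open they stand 13 mm farther back than shut.
Start: joints at [-86.522, 14.043, 89.255, -0, 76.702, -9.975], TCP at [0.151, -0.632, 0.231] pointing down, gripper open.
Joint ranges: [-179.41, 179.41], [-58.25, 129.5], [7.25, 145.43], [-54.29, 234.29], [11.92, 165.04], [-157.13, 157.13]. Speed limits (degrees/s): [147.25, 147.25, 180, 180, 180, 180].

INTERFACE

Orientations are given as [roll, pitch, yaw] about the fixed x, y, z axes, in that order (R = Rz(yaw) Ry(pitch) Rx(roll)).
In Python, from bench import * gives the robot as it stands.
- The arm moves only by the tool arm_command, never from a script. Its argument "commands" is one flat list of numbers, 4 for each row, row after row: the shift along the tool's x, y, z in mm, then the turn about the tool's z in rad. A call has 1 to 10 rows; each row is the pose to reach, as a shift and turn from the pose commanded when the call began, along the tool's axes at that moment; what a row does not reach only later rows make up. A row lasts 1/12 s, in which the tool goes at most 41.7 mm and 7.16 degrees, less where a joint would pass 70% of its speed; a pose out of reach is approached as far as the arm can. A call with a gripper value outside its range is refused whole. "gripper" is the opening, from 0 (shut) to 1 (fully open), set as the call begins (left out, the last holds). The fingers move at their own pace and stop on an object; "squeeze" is the grip in N (left out, the last holds). Time passes only in rows, so rows that repeat a pose let the fingers close. It gives the time, the measured TCP pose, the force, the opening and the grip force at its end, in the units of the state.
- get_obs(): the state, without advancing time (a new reading comes with each control period).
- snapshot(name): name is "scene" or "top"; returns the picture (400x640x3 uint8, red, green, blue); there is no depth.
- calibration(name): a dict with "fovy" (degrees; the focal length in pixels is half the picture's height over the tangent of half this angle, whatever the lens; pixels are square), "cx", "cy" (the principal point, pixels), "xyz" and "rotation" of the camera in the world. Camera axes: x right, y down, z forward; pixel columns grow to the right and rows downward; lengths in m; the calibration is good to about 2 mm. A picture is of the moment at which its call begins. calibration takes no time and is no camera call.
- hand_in(): hands the job in; it is judged then, once.
Trained networks look in the newest picture that a camera, given by its name, has taken for a name from the list of things; names that differ only in an ending like _2 or _b are one class to them, and where a whole thing is asked for, a point or a joint stands for the part that bears it (a point fixed in the world has none). Each returns a list of dicts, best first, with "score" (0 to 1); they miss things now and then, are a little off and sometimes report something else, mostly with a low value. They report only what shows in the picture. A call takes as long as a camera call. They do not tell look-alikes from the thing itself.
- look_for(camera, name): "position" ([column, row] in pixels, amid what is visible of it).
The state is a dict: "clock": time; "qpos": joint angles; "dq": joint speeds; "effort": joint torques, N m; "tool_pos": TCP position; "orientation": TCP orientation; "contact_force": force on the tool from outside, world axes, zero at the start; "torque": the same for the moment, N m; "width": finger opening in m; "grasp_force": force on a finger pad.
Only numpy, scipy, OpenCV 4.12 (cv2) and the standard library are available. Lean on these libraries where they do the work, as an engineer would, in place of code of your own. Each camera call takes 0.05 s, during which the arm holds its last target. There are 200 camera calls.

## Working session

There is one attempt and no reset: what is moved stays moved. The work goes in short steps, Python scripts to look and compute and a tool call to move; the robot and the scene stay as the last step left them, time stands still between calls to the robot, and variables do not carry over. Pictures are saved under pics/ and viewed, at most 10 in all, crops included, and the job is handed in when it is done.

Besides the shell and the picture viewer there is one more tool, called after ">>>" as name(argument=value, ...) on one line, values as JSON. arm_command: Moves the arm, as the interface text tells. Its arguments: {"type":"object","properties":{"commands":{"type":"array","items":{"type":"number"}},"gripper":{"type":"number"},"squeeze":{"type":"number"}},"required":["commands"]}

```bash
mkdir -p pics
python3 - <<'E'
from bench import *
import cv2
for n in("scene","top"):
    im=snapshot(n); cv2.imwrite(f"pics/{n}0.png",im[:,:,::-1])
    c=calibration(n); print(n,c)
    for k in("caddy","gate","gate_push","catch_top","catch","spoon_rest","scrubber","lid_lifter"):
        print(k,[(([round(float(v)) for v in d["position"]]),round(d["score"],2)) for d in look_for(n,k)][:4])
print(get_obs())
E
```

```text
scene {'fovy': 52.4028854118122, 'cx': 327.3474704193986, 'cy': 192.5252861417162, 'xyz': array([ 1.08770142, -0.30445069,  0.52944619]), 'rotation': array([-1.25417521e+02, -2.61217023e-02,  5.95691558e+01])}
caddy [([287, 268], 0.81)]
gate [([212, 187], 0.95), ([436, 206], 0.79), ([273, 228], 0.75), ([327, 173], 0.55)]
gate_push [([436, 205], 0.88), ([276, 230], 0.84), ([212, 185], 0.8), ([329, 173], 0.58)]
catch_top [([274, 244], 0.94)]
catch [([274, 243], 0.61)]
spoon_rest [([290, 284], 0.7)]
scrubber [([177, 256], 0.95)]
lid_lifter [([366, 261], 0.57)]
top {'fovy': 48.20954480236769, 'cx': 322.56900744049864, 'cy': 199.38269002601285, 'xyz': array([0.39965731, 0.02638152, 0.86528729]), 'rotation': array([-173.61969733,    1.73498011,  -90.76165353])}
caddy [([403, 151], 0.7), ([407, 170], 0.58)]
gate [([300, 255], 0.85), ([236, 132], 0.85), ([406, 168], 0.78), ([428, 295], 0.76)]
gate_push [([306, 259], 0.91), ([237, 135], 0.76), ([409, 169], 0.58), ([433, 296], 0.56)]
catch_top [([332, 127], 0.58)]
catch [([398, 178], 0.78)]
spoon_rest [([416, 107], 0.74)]
scrubber [([493, 196], 0.74)]
lid_lifter [([328, 133], 0.57)]
{'clock': 0.9, 'qpos': array([-8.65219025e+01,  1.40413870e+01,  8.92547084e+01,  1.59919214e-03,
        7.67011670e+01, -9.97488896e+00]), 'dq': array([ 0.0268419 , -0.0452659 , -0.10569512,  0.05117306, -0.01173972,
        0.05407591]), 'effort': array([-1.27163883e-03, -4.29517078e+01, -3.26433527e+01, -1.64452272e-04,
        3.76434928e-04,  3.52000882e-06]), 'tool_pos': array([ 0.15123808, -0.6321826 ,  0.23131663]), 'orientation': array([ 1.79997034e+02, -1.05861551e-03,  1.34526187e+01]), 'contact_force': array([ 0.74611336, -0.44187379,  0.06884523]), 'torque': array([-0.05991919,  0.01357686,  0.02508212]), 'grasp_force': 0.0, 'width': 0.08584437904100724}
```

View pics/scene0.png

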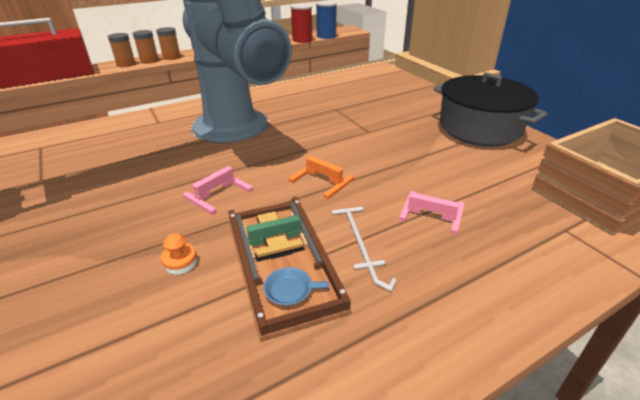

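View pics/top0.png

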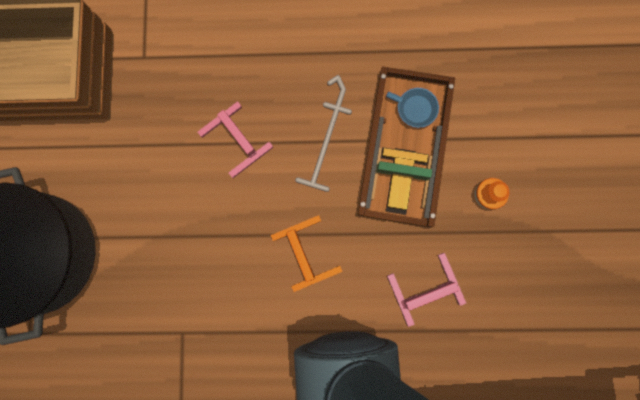

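Scene: the gate look-alikes are pink (212,187), orange (325,173), pink (434,207) and green (273,230). The green one stands in the caddy, over the brass T, so I choose it. Top: green gate at (405,171), strip end at about (398,208), cross piece at (406,156). Close crop next.

Run:
```python
import cv2
a=cv2.imread("pics/top0.png")[60:235,345:465]; a=cv2.resize(a,None,fx=3.4,fy=3.4,interpolation=cv2.INTER_CUBIC)
b=cv2.imread("pics/scene0.png")[190:335,220:355]; b=cv2.resize(b,(400,430),interpolation=cv2.INTER_CUBIC)
import numpy as np
c=np.zeros((595,800,3),np.uint8); c[:a.shape[0],:a.shape[1]]=a[:595]; b=b[:, :390]; c[:430,410:800]=b
cv2.imwrite("pics/crop0.png",c)
```

```text
(no output)
```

View pics/crop0.png

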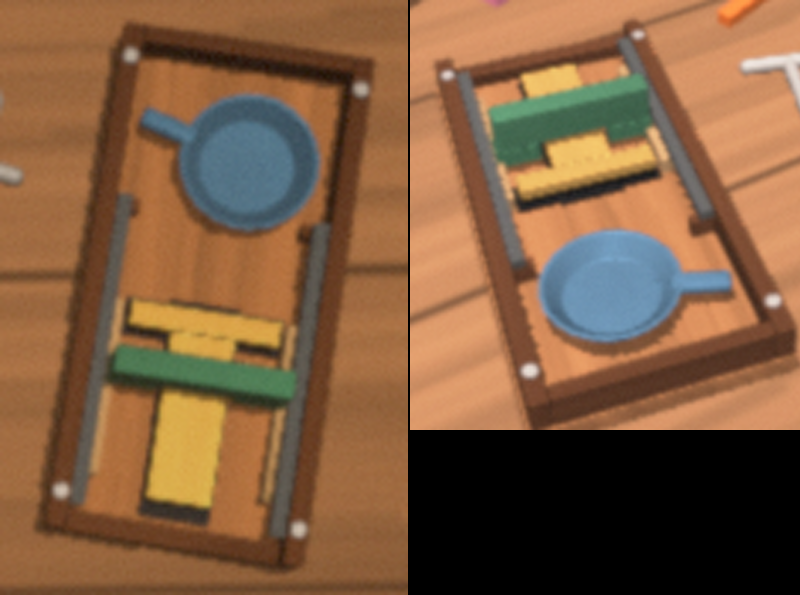

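```bash
cat > geo.py <<'E'
from bench import *
import numpy as np
from scipy.spatial.transform import Rotation as R
def proj(n,P):
    c=calibration(n); M=R.from_euler("xyz",c["rotation"],degrees=True).as_matrix()
    q=(np.atleast_2d(P)-c["xyz"])@M; f=200/np.tan(np.radians(c["fovy"]/2))
    return q[:,:2]/q[:,2:]*f+[c["cx"],c["cy"]]
def world(p,P):
    a=np.radians(p[2]); P=np.atleast_2d(P).astype(float)/1000
    return np.c_[p[0]+P[:,0]*np.cos(a)-P[:,1]*np.sin(a),p[1]+P[:,0]*np.sin(a)+P[:,1]*np.cos(a),P[:,2]]
E
python3 - <<'E'
from geo import *
from scipy.optimize import least_squares
T=[((-95,18,28),(147,500)),((-95,-18,28),(211,507)),((14,42,28),(131,302)),((14,-42,28),(281,322)),((0,42,28),(130,326)),((0,-42,28),(280,347)),((170,73,36),(128,25)),((170,-73,36),(372,63))]
G=[((-8,49,58),(113,370)),((-8,-49,58),(293,398)),((8,49,58),(117,347)),((8,-49,58),(296,375))]
S=[((14,-42,28),(519,190)),((14,42,28),(658,162)),((170,-73,36),(533,404)),((170,73,36),(792,333))]
t=lambda L:np.array([[345+q[0]/3.4,60+q[1]/3.4] for _,q in L])
s=lambda L:np.array([[220+(q[0]-410)/2.963,190+q[1]/2.966] for _,q in L])
P=lambda L:np.array([p for p,_ in L],float)
def res(p):
    g=P(G);g[:,0]+=p[3]
    return np.r_[(proj("top",world(p,P(T)))-t(T)),(proj("top",world(p,g))-t(G)),(proj("scene",world(p,P(S)))-s(S))].ravel()
o=least_squares(res,[.55,-.1,-5,-25],x_scale=[.01,.01,1,1],loss="soft_l1",diff_step=1e-6)
print(o.x); print(res(o.x).reshape(-1,2).round(1))
print(world(o.x,[[-50,0,28],[-90,0,28],[0,0,28],[o.x[3]-8,0,45]]))
E
```

```text
[  0.56857714  -0.10610378 -10.00471703 -26.48495993]
[[-0.3 -0.5]
 [ 0.   0.4]
 [ 0.2 -0.6]
 [ 0.1  0.2]
 [-0.6 -0.5]
 [-0.6  0. ]
 [-2.6 -1.1]
 [ 1.5 -1.4]
 [-0.5  0.9]
 [ 0.2  0.9]
 [-0.3 -0.9]
 [ 0.5 -0.9]
 [-1.5 -0.6]
 [-2.7 -2.5]
 [-4.8  0.1]
 [ 1.6 -4.1]]
[[ 0.51933747 -0.09741732  0.028     ]
 [ 0.47994573 -0.09046814  0.028     ]
 [ 0.56857714 -0.10610378  0.028     ]
 [ 0.53461658 -0.10011273  0.045     ]]
```

>>> arm_command(commands=[24, -22, 0, 0.02, 48, -44, 0, 0.04, 72, -66, 0, 0.06, 96, -88, 0, 0.08, 120, -110, 0, 0.1, 144, -132, 0, 0.12, 168, -154, 0, 0.14, 192, -176, 0, 0.16, 216, -198, 0, 0.18, 240, -220, 0, 0.2], gripper=0)

```text
clock: 1.73
tool_pos: [0.3341, -0.361, 0.2315]
orientation: [180.0, -0.0, 1.9]
contact_force: [1.1, 0.2, 0.6]
width: -0.0001
grasp_force: 0.0
```

>>> arm_command(commands=[19, -26, 5, 0.021, 38, -52, 10, 0.042, 57, -78, 20, 0.063, 76, -104, 32, 0.084, 95, -130, 45, 0.105, 114, -156, 60, 0.126, 133, -182, 80, 0.147, 152, -208, 100, 0.168, 171, -234, 120, 0.189, 189, -259, 131, 0.209])

```text
clock: 2.57
tool_pos: [0.5129, -0.0949, 0.0981]
orientation: [-180.0, 0.2, -10.0]
contact_force: [-0.3, -0.6, -0.8]
width: 0.0001
grasp_force: 0.0
```

>>> arm_command(commands=[0, 0, 15, 0, 0, 0, 30, 0, 0, 0, 40, 0, 0, 0, 45, 0, 0, 0, 45, 0])

```text
clock: 2.98
tool_pos: [0.5125, -0.0969, 0.0543]
orientation: [-180.0, 0.1, -10.0]
contact_force: [0.0, 0.3, 0.1]
width: -0.0002
grasp_force: 0.0
```

Run:
```python
from geo import *
import cv2
b=snapshot("scene")[150:320,210:360,::-1]; a=snapshot("top")[60:235,345:465,::-1]
o=get_obs(); print(o["clock"],o["tool_pos"],o["orientation"],o["contact_force"])
c=np.zeros((510,800,3),np.uint8)
a=cv2.resize(a,(350,510),interpolation=2); b=cv2.resize(b,(450,510),interpolation=2)
cv2.imwrite("pics/near.png",np.hstack([a,b]))
```

```text
3.0833 [ 0.51366608 -0.09749699  0.05587816] [ 1.79988944e+02 -5.18092102e-02 -1.00215573e+01] [ 0.70636286  0.08394923 -0.63148982]
```

View pics/near.png

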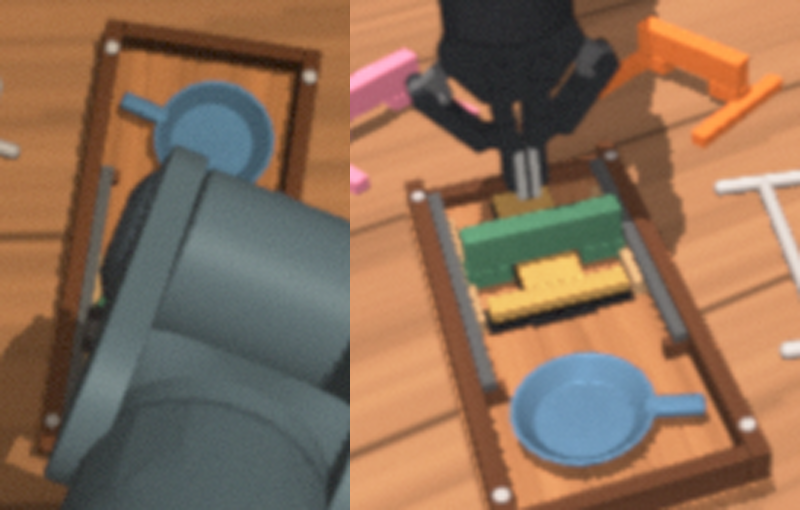

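The shut fingers at (527,172) of the view stand behind the green board and over the strip. Press down.

>>> arm_command(commands=[0, 0, 8, 0, 0, 0, 16, 0, 0, 0, 22, 0, 0, 0, 26, 0, 0, 0, 29, 0, 0, 0, 32, 0, 0, 0, 34, 0, 0, 0, 34, 0])

```text
clock: 3.75
tool_pos: [0.5128, -0.0968, 0.0212]
orientation: [-180.0, 0.1, -10.0]
contact_force: [-5.6, 0.7, 7.1]
width: -0.0003
grasp_force: 3.4
```

>>> arm_command(commands=[0, 0, 1.5, 0, 0, 0, 3, 0, 0, 0, 4, 0, 0, 0, 5, 0, 0, 0, 5, 0])

```text
clock: 4.17
tool_pos: [0.5129, -0.0969, 0.0169]
orientation: [-180.0, 0.1, -10.0]
contact_force: [-5.8, 1.5, 9.2]
width: -0.0002
grasp_force: 4.6
```

>>> arm_command(commands=[0, 0, 1, 0, 0, 0, 2, 0, 0, 0, 2, 0])

```text
clock: 4.42
tool_pos: [0.513, -0.0969, 0.0165]
orientation: [-180.0, 0.2, -9.9]
contact_force: [-13.1, 3.7, 24.8]
width: -0.0
grasp_force: 12.3
```

>>> arm_command(commands=[2, 0, -0.5, 0, 5, 0, -0.5, 0, 8, 0, -0.5, 0, 11, 0, -0.5, 0, 14, 0, -0.5, 0, 17, 0, -0.5, 0, 20, 0, -0.5, 0, 23, 0, -0.5, 0, 26, 0, -0.5, 0, 28, 0, -0.5, 0])

```text
clock: 5.25
tool_pos: [0.5391, -0.1014, 0.0167]
orientation: [-180.0, 0.4, -9.9]
contact_force: [-18.3, 2.8, 27.9]
width: 0.0002
grasp_force: 13.7
```

>>> arm_command(commands=[3, 0, -0.3, 0, 6, 0, -0.3, 0, 9, 0, -0.3, 0, 12, 0, -0.3, 0, 15, 0, -0.3, 0, 18, 0, -0.3, 0, 20, 0, -0.3, 0, 22, 0, -0.3, 0, 24, 0, -0.3, 0, 25, 0, -0.3, 0])

```text
clock: 6.08
tool_pos: [0.5639, -0.1058, 0.0169]
orientation: [-180.0, 0.4, -9.9]
contact_force: [-14.6, 3.4, 24.0]
width: 0.0003
grasp_force: 12.0
```

Run:
```python
from geo import *
import cv2
b=snapshot("scene")[150:320,210:360,::-1]
cv2.imwrite("pics/push.png",cv2.resize(b,(525,595),interpolation=2))
```

```text
(no output)
```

View pics/push.png

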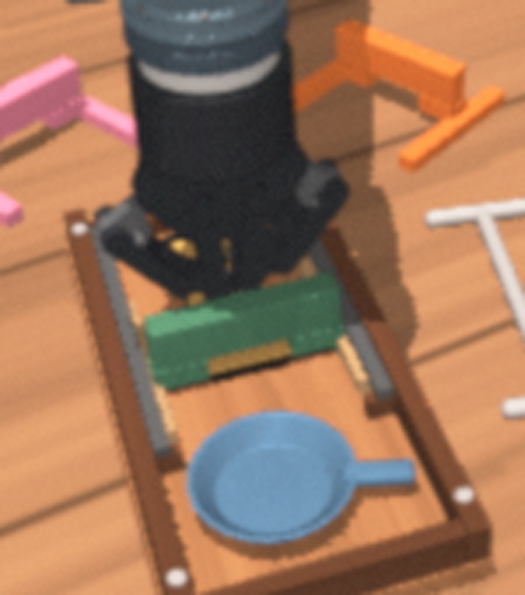

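The gate is over the cross piece, which shows only through its arch at (250,357). The runners still have a gap to the stops at (165,440) and (375,395). Continue.

>>> arm_command(commands=[2, 0, -0.2, 0, 4, 0, -0.2, 0, 6, 0, -0.2, 0, 7, 0, -0.2, 0, 8, 0, -0.2, 0, 8, 0, -0.2, 0])

```text
clock: 6.63
tool_pos: [0.572, -0.1072, 0.0169]
orientation: [-180.0, 0.3, -9.9]
contact_force: [-13.2, 3.1, 21.4]
width: 0.0001
grasp_force: 10.3
```

>>> arm_command(commands=[1, 0, 0, 0, 2, 0, 0, 0, 3, 0, 0, 0, 4, 0, 0, 0, 4, 0, 0, 0])

```text
clock: 7.05
tool_pos: [0.5746, -0.1077, 0.0168]
orientation: [-180.0, 0.5, -9.9]
contact_force: [-18.0, 2.8, 24.8]
width: -0.0003
grasp_force: 12.5
```

Run:
```python
from geo import *
import cv2
b=snapshot("scene")[205:305,225:345,::-1]
cv2.imwrite("pics/push2.png",cv2.resize(b,(720,600),interpolation=2))
```

```text
(no output)
```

View pics/push2.png

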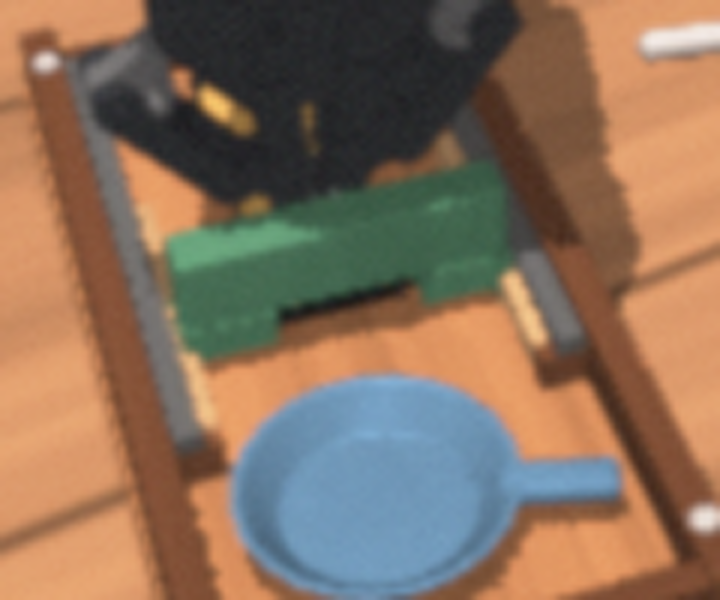

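The runner ends at (210,420) and (540,345) are about at the stops. Push on a little and confirm by force.

>>> arm_command(commands=[1, 0, 0, 0, 2, 0, 0, 0, 3, 0, 0, 0, 3, 0, 0, 0])

```text
clock: 7.43
tool_pos: [0.5747, -0.1076, 0.0168]
orientation: [-180.0, 1.0, -9.9]
contact_force: [-31.7, 3.4, 36.4]
width: 0.0001
grasp_force: 15.0
```

>>> arm_command(commands=[-1, 0, 0, 0, -2, 0, 0, 0, -3, 0, -1, 0, -4, 0, -6, 0, -4, 0, -16, 0, -4, 0, -30, 0, -4, 0, -50, 0, -4, 0, -80, 0, -4, 0, -110, 0, -4, 0, -140, 0])

```text
clock: 8.27
tool_pos: [0.5766, -0.108, 0.1573]
orientation: [180.0, -0.1, -10.0]
contact_force: [-0.1, -0.3, 1.3]
width: 0.0004
grasp_force: 0.0
```

>>> arm_command(commands=[-30, 0, 0, 0, -60, 0, 0, 0, -90, 30, 0, 0, -110, 65, 0, 0, -120, 100, 0, 0, -120, 140, 0, 0, -120, 180, 0, 0, -120, 220, 0, 0, -120, 250, 0, 0, -120, 250, 0, 0])

```text
clock: 9.1
tool_pos: [0.4143, -0.339, 0.157]
orientation: [179.8, -0.2, -10.3]
contact_force: [0.5, -0.5, 0.5]
width: 0.0001
grasp_force: 0.0
```

Run:
```python
from geo import *
import cv2
b=snapshot("scene")[195:305,225:345,::-1]; a=snapshot("top")[60:235,345:465,::-1]
print(get_obs()["tool_pos"],get_obs()["contact_force"])
cv2.imwrite("pics/end.png",np.hstack([cv2.resize(a,(350,510),interpolation=2),cv2.resize(b,(450,510),interpolation=2)]))
```

```text
[ 0.41477805 -0.33463159  0.15594341] [-0.53367634  0.26681539 -0.25964696]
```

View pics/end.png

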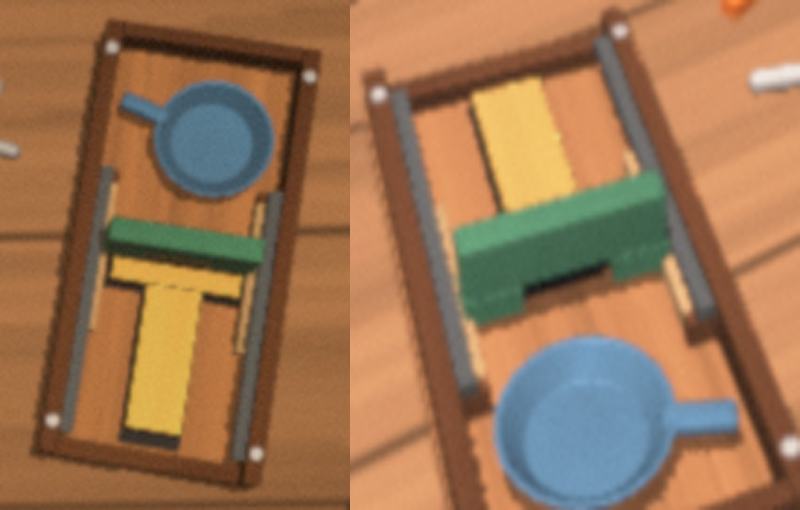

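The gate is home, with its runner ends at the stops (470,390) and (700,320). The whole brass cross piece shows behind it at (175,278), and the strip's rear edge and shadow are where they were when the catch was up.

```bash
python3 -c "
from bench import *
print(hand_in())"
```

```text
the job is handed in; nothing more can be done
None
```

The green gate is fully home against its stops, the brass catch has sprung up behind it, the arm is standing clear, and the job was handed in at about 9 s; no verdict was returned.

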